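# Clamp a glass sample tube in the polarimeter by its sliding pusher

### The arm

A 7-joint arm with a two-finger parallel gripper is mounted at the origin on the work surface. World frame = base frame: x ahead of the robot, y to its left, z up, the work surface at z = 0. Lengths are in m, angles in degrees, forces in N, time in s.
With the tool pointing down it reaches from about 0.425 to 0.95 m from the base axis. Payload 16.7 kg.
Tool frame: the origin (TCP) lies between the finger pads; the fingertips stand ctrl.nose_length ahead of it and the grasp point (between the pads) lies 8 mm behind it (ctrl.nose_length is the distance from the TCP to the fingertips, in m); z points along the fingers, y is the line along which they close (so a half turn about z gives the same grasp; the last joint's range is limited). The gripper opens to 94 mm and grips with 3 to 60 N. Pads are 16 mm wide; open, the fingers measure 119 mm over their backs; the gripper's body (75 mm by 177 mm) begins 78 mm behind the grasp point.
Start: joints at [-82.649, 24.414, 4.234, 92.017, -1.954, 63.644, -3.845], TCP at [0.185, 0.649, 0.216] pointing down, gripper open.
Joint ranges: [-163.25, 163.25], [-28.42, 122.38], [-70.27, 78.77], [12.13, 141.07], [-58.53, 238.53], [9.26, 117.41], [-156.51, 156.51]. Speed limits (degrees/s): [108.29, 108.29, 136.94, 136.94, 172.46, 172.46, 172.46].

### API

Orientations are given as [roll, pitch, yaw] about the fixed x, y, z axes, in that order (R = Rz(yaw) Ry(pitch) Rx(roll)).
In Python, from station import ctrl gives the robot as it stands. The module is installed in compiled form; this text tells all that it offers.
- The arm moves only by the tool carry_out, never from a script. Its argument "rows" is one flat list of numbers, 7 for each row, row after row: the shift along the world's x, y, z in cm, then the turn, a rotation vector about the world's x, y, z in rad, then the closure, from -1 (fully open) to 1 (shut). A call has 1 to 8 rows; each row shifts and turns the commanded pose from where the row before left it; what a row does not reach is not made up. A row lasts 1/8 s, in which the tool goes at most 62.5 mm and 10.7 degrees, less where a joint would pass 70% of its speed; a pose out of reach is approached as far as the arm can. A call is refused whole if a number of a shift passes 6.25 or a number of a turn 0.188, either way. A call with a gripper value outside its range is refused whole. The fingers move at their own pace and stop on an object; "newtons" is the grip in N (left out, the last holds). Time passes only in rows, so rows that do not move let the fingers close. It gives the time, the measured TCP pose, the force, the opening and the grip force at its end, in the units of the state.
- ctrl.sense(): the state, without advancing time (a new reading comes with each control period).
- ctrl.read_camera(name): name is "side" or "top"; returns (picture, depth): 384x512x3 uint8, blue, green, red; 384x512 float32, m along the optical axis (not along the pixel's ray), 0 where there is no reading.
- ctrl.camera_params(name): a dict with "intrinsics" (3x3 intrinsics, pixels), "k1" (the pictures are not rectified: a ray, as slopes to the right and down, at radius r is drawn at 1 + k1 r^2 times it, then the intrinsics apply), "eye" and "attitude" of the camera in the world. Camera axes: x right, y down, z forward; pixel columns grow to the right and rows downward; lengths in m; the calibration is good to about 2 mm. A picture is of the moment at which its call begins. camera_params takes no time and is no camera call.
- ctrl.sign_off(): hands the job in; it is judged then, once.
Trained networks look in the newest picture that a camera, given by its name, has taken for a name from the list of things; names that differ only in an ending like _2 or _b are one class to them, and where a whole thing is asked for, a point or a joint stands for the part that bears it (a point fixed in the world has none). Each returns a list of dicts, best first, with "p" (0 to 1); they miss things now and then, are a little off and sometimes report something else, mostly with a low value. They report only what shows in the picture. A call takes as long as a camera call. They do not tell look-alikes from the thing itself.
- ctrl.look_for(camera, target): "at" ([column, row] in pixels, amid what is visible of it).
- ctrl.silhouettes(camera, target): "mask" (384x512 bool, what is visible of it) and "at" ([column, row] in pixels, amid what is visible of it).
The state is a dict: "clock": time; "qpos": joint angles; "qvel": joint speeds; "tau": joint torques, N m; "position": TCP position; "eef_rot": TCP orientation; "ft_force": force on the tool from outside, world axes, zero at the start; "torque": the same for the moment, N m; "gripper_width": finger opening in m; "finger_force": force on a finger pad.
Only numpy, scipy, OpenCV 4.12 (cv2) and the standard library are available. Lean on these libraries where they do the work, as an engineer would, in place of code of your own. Each camera call takes 0.05 s, during which the arm holds its last target. There are 200 camera calls.

### The job

Take the polarimeter's sliding pusher by its upright black grip and slide it along the track so that it pushes the glass sample tube into the hood, until the tube is held lightly between the pusher and the sprung pad hidden inside; then let go so that the tube stays clamped. Where the pad sits inside the hood differs each time and is hidden from view, so feel for it: the tube is glass, so press it on the pad gently, with roughly 5 N and never more than 12 N. Do not touch the tube with the gripper, and leave the flask, jar and beaker where they are.

Things in the scene. Friction and masses are not known exactly. Their poses are not given: they have to be found in the camera images.
- bed: Grey instrument bed fixed to the bench, a plate 120 mm wide (its x) and 540 mm long (its y, from y = -300 to +240 mm), 20 mm thick, with an aluminium V trough along it. Origin: on the bench, on the trough's centre line. The track runs along its y axis, +y is towards the hood. The bed's place and yaw vary.
- hood: Grey metal hood on the +y end of the bed, 112 mm wide, 140 mm long, 120 mm high above the bench, open towards -y only (a front plate with an opening 52 mm wide, from the bed up to 77 mm above the bench). Origin: on the bench level below the hood's centre, axes as the bed's.
- mouth (a point): Centre of the hood's open mouth, on the tube's axis, 52 mm above the bench, axes as the bed's. Hidden inside, facing the mouth, is a sprung pad on the tube's axis: its face lies at rest 40 to 90 mm inside the mouth (differs each time, black in the dark hood, covered by the tube), it yields 25 mm with 1.2 N per mm.
- tube: Glass sample tube with steel end collars, lying loose in the V trough, 140 mm long along its y axis, collars 40 mm in diameter (top at 72 mm above the bench), glass 31 mm in diameter. Origin: its middle, on its axis, 52 mm above the bench; it may roll about its axis. About 0.2 kg.
- pusher (a joint): Travel of the pusher along the track in m: 0 = far from the hood, up to 0.29 towards the hood (bed +y). Stiff: it needs about 5 N to slide and stays where it is left (it springs back until no more than about 5 N is left in the pad's spring). The tube's own rubbing adds 1 to 4 N more.
- grip (a point): Top centre of the pusher's black upright grip, a block 40 mm wide across the track (bed x), 24 mm thick along the track (bed y) and 60 mm tall. This point lies 127 mm above the bench; the grip rises from the pusher's bridge, whose top is 68 mm above the bench (100 mm wide, 75 mm long, from 10 to 85 mm behind the nose).
- nose (a point): Centre of the pusher's round steel nose (32 mm in diameter), the front face that meets the tube's end, 52 mm above the bench, 45 mm ahead (bed +y) of the grip's centre.
- flask: Bystander: glass conical flask, 84 mm wide, 122 mm high, origin under its centre.
- reagent: Bystander: amber glass jar with black cap, 60 mm wide, 120 mm high, origin under its centre.
- beaker: Bystander: white ceramic beaker, 66 mm wide, 85 mm high, origin under its centre.
Mind the look-alikes: they are no part of the job. Leave any red look-alike of the tube alone.

How it is judged (in metres and radians):
At the end, for the whole second after the job is handed in: The tube lies level in the trough, its front end inside the hood and pressed on the hidden pad with more than 1.5 N, its rear end against the pusher's nose (nose within 76 mm of the tube's middle), everything at rest and the pusher released (contact force between hood and tube above 1.5 N and y of tube in the frame of mouth above -0.045 m and distance between nose and tube below 0.076 m and angle between tube's own y axis and vertical above 1.45 rad and linear speed of tube below 0.01 m/s and velocity of joint pusher between -0.005 and 0.005 m/s); the robot touches nothing.
It fails at once if the tube is pressed against the hood's pad with more than 12 N (contact force between hood and tube above 12 N).
It fails at once if the robot touches the glass tube (contact force between any of the fingers, the arm and tube above 0.5 N).
It fails at once if a bystander is moved by more than 20 mm (distance of any of flask, reagent, beaker from where it was at the start of the episode above 0.02 m).
It also fails if it takes over 67 s, if anything falls off the work surface, if the arm or the gripper's body presses on something with over 40 N, if the wrist force passes 120 N, or if a joint passes its speed limit or range.

## Working session

There is one attempt and no reset: what is moved stays moved. The work goes in short steps, Python scripts to look and compute and a tool call to move; the robot and the scene stay as the last step left them, time stands still between calls to the robot, and variables do not carry over. Pictures are saved under pics/ and viewed, at most 10 in all, crops included, and the job is handed in when it is done.

Besides the shell and the picture viewer there is one more tool, called after "Call:" by a JSON object that holds its "api" and its "payload", one argument or row to a line. carry_out: Moves the arm, as the interface text tells. Its arguments: {"type":"object","properties":{"rows":{"type":"array","items":{"type":"number"}},"newtons":{"type":"number"}},"required":["rows"]}

```bash
mkdir -p pics; cat > h.py <<'E'
import numpy as np, cv2
from station import ctrl
from scipy.spatial.transform import Rotation as R
def rot(a):
    a=np.array(a,float)
    if a.shape==(3,3): return a
    if a.size==4: return R.from_quat(a).as_matrix()
    return R.from_euler('xyz',a,degrees=True).as_matrix()
def world(cam,px,depth):
    p=ctrl.camera_params(cam);K=np.array(p['intrinsics']);k1=p['k1']
    px=np.atleast_2d(px).astype(float)
    d=(px-[K[0,2],K[1,2]])/[K[0,0],K[1,1]]
    u=d.copy()
    for _ in range(20): u=d/(1+k1*(u**2).sum(1,keepdims=True))
    z=np.array([depth[int(round(r)),int(round(c))] for c,r in px])
    c=np.c_[u*z[:,None],z]
    return c@rot(p['attitude']).T+np.array(p['eye'])
E
python3 - <<'E'
from h import *
ims=[]
for c in('side','top'):
    im,d=ctrl.read_camera(c); np.save(c+'_d.npy',d); cv2.imwrite(f'pics/{c}.png',im)
    print(c,ctrl.camera_params(c))
    for t in('bed','hood','tube','pusher','grip','nose','flask','reagent','beaker'):
        try:
            for o in ctrl.silhouettes(c,t)[:3]:
                m=o['mask'];r,cc=np.nonzero(m&(d>0));w=world(c,np.c_[cc,r],d)
                print(t,round(o['p'],2),np.round(o['at']),m.sum(),np.round(np.median(w,0),3),np.round(w[:,2].max(),3))
        except Exception as e: print(t,e)
print(ctrl.sense(),ctrl.nose_length)
E
```

```text
side {'intrinsics': array([[450.97161313,   0.        , 256.10874984],
       [  0.        , 450.97161313, 194.84468728],
       [  0.        ,   0.        ,   1.        ]]), 'k1': -0.1733019177540237, 'eye': array([0.48542321, 0.76431198, 1.08388287]), 'attitude': array([-140.21902289,    0.42311569, -175.3825653 ])}
bed 0.82 [267. 242.] 6227 [0.517 0.12  0.07 ] 0.13
hood 0.89 [269. 274.] 3215 [0.5   0.216 0.118] 0.129
hood 0.43 [268. 244.] 6286 [0.517 0.122 0.07 ] 0.13
tube 0.95 [329. 247.] 570 [0.344 0.072 0.031] 0.041
tube 0.76 [265. 209.] 563 [ 0.527 -0.026  0.064] 0.075
pusher 0.95 [262. 161.] 807 [ 0.55  -0.212  0.068] 0.13
grip 0.59 [264. 163.] 817 [ 0.549 -0.213  0.068] 0.13
nose 0.68 [265. 159.] 808 [ 0.549 -0.212  0.068] 0.13
nose 0.37 [188. 172.] 681 [ 0.773 -0.135  0.081] 0.124
flask 0.98 [173. 254.] 850 [0.761 0.132 0.049] 0.126
flask 0.42 [266. 163.] 813 [ 0.549 -0.212  0.068] 0.13
reagent 0.93 [186. 172.] 674 [ 0.772 -0.135  0.08 ] 0.124
beaker 0.92 [284. 136.] 447 [ 0.492 -0.362  0.056] 0.087
top {'intrinsics': array([[399.42280386,   0.        , 256.28580794],
     
[... 906 characters left out ...]
'clock': 1.0, 'qpos': array([-82.65136503,  24.41212926,   4.23248307,  92.01511928,
        -1.95499438,  63.64402601,  -3.8431402 ]), 'qvel': array([ 0.03290303, -0.0144528 ,  0.01762904, -0.06101602,  0.00773612,
       -0.02761135,  0.079997  ]), 'tau': array([ 8.67764220e-05, -9.35536766e+01,  3.66352670e+00, -4.54535651e+01,
       -4.89358383e-02,  1.31598682e-02, -2.10277858e-05]), 'position': array([0.18507191, 0.64911543, 0.21649925]), 'eef_rot': array([ 1.79999479e+02, -3.81345277e-03,  1.64084786e+02]), 'ft_force': array([-0.79658572, -0.43367085, -0.23713424]), 'torque': array([0.04514374, 0.01141008, 0.04312074]), 'finger_force': 0.0, 'gripper_width': 0.09390623118769202} 0.011
```

View pics/top.png

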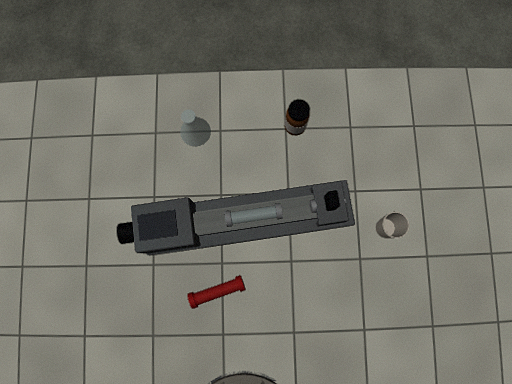

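View pics/side.png

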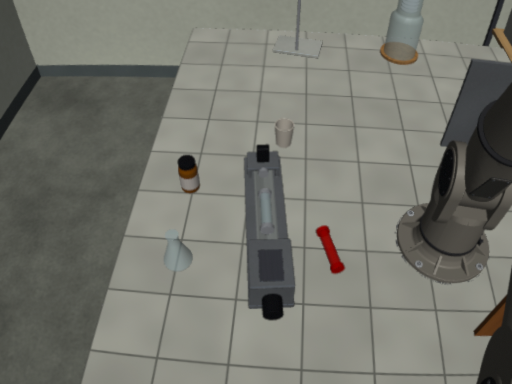

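The top view shows the hood at (162,226), the clear tube in the trough at (254,214), the black grip at (332,201) and the beaker at (395,226). The two tube candidates are the red one at (216,292), lying on the bench, and the clear glass one at (254,214). The clear one fits because it lies in the trough in line with the pusher. I'll measure the grip and axis and confirm with a crop.

```bash
python3 - <<'E'
from h import *
for c in('top','side'):
    d=np.load(c+'_d.npy'); 
    rr,cc=np.nonzero(d>0); w=world(c,np.c_[cc,rr],d)
    roi=lambda x0,x1,y0,y1,z0,z1:w[(w[:,0]>x0)&(w[:,0]<x1)&(w[:,1]>y0)&(w[:,1]<y1)&(w[:,2]>z0)&(w[:,2]<z1)]
    for n,p in(('grip',roi(.48,.62,-.32,-.12,.118,.14)),('hood',roi(.4,.6,.05,.35,.112,.127)),('bedplate',roi(.4,.65,-.32,.3,.012,.028)),('bridge',roi(.45,.65,-.32,-.12,.06,.076)),('tube',roi(.49,.57,-.13,.05,.06,.08))):
        (ce,sz,an)=cv2.minAreaRect((p[:,:2]*1000).astype(np.float32))
        print(c,n,len(p),np.round(p.mean(0),4),'rect',np.round(ce,1),np.round(sz,1),round(an,2))
im=cv2.imread('pics/top.png')[165:270,110:430]
cv2.imwrite('pics/crop.png',cv2.resize(im,None,fx=2.5,fy=2.5,interpolation=cv2.INTER_CUBIC))
E
```

```text
top grip 163 [ 0.5504 -0.2249  0.1251] rect [ 550.6 -225.3] [39.3 22.2] 7.35
top hood 2848 [0.5019 0.1731 0.1199] rect [503.1 174.5] [113.6 140.7] 7.27
top bedplate 3413 [ 0.5234 -0.0632  0.0191] rect [526.5 -25.3] [120.9 536.1] 6.89
top bridge 1001 [ 0.5485 -0.2247  0.0668] rect [ 550.4 -223.2] [100.7  83.7] 6.98
top tube 613 [ 0.5277 -0.0385  0.0655] rect [528.3 -38.1] [ 35.3 139.6] 6.76
side grip 89 [ 0.5513 -0.2218  0.1246] rect [ 551.3 -222.7] [36.8 28.6] 3.56
side hood 2168 [0.5044 0.1826 0.12  ] rect [504.2 177.9] [111.4 142.8] 5.7
side bedplate 1560 [ 0.5371 -0.0584  0.019 ] rect [527.  -19.3] [120.3 538.3] 6.79
side bridge 473 [ 0.5515 -0.2166  0.0669] rect [ 551.1 -222.2] [100.2  88.1] 5.4
side tube 386 [ 0.5292 -0.0342  0.0659] rect [529.7 -36.6] [ 35.8 147. ] 6.1
```

View pics/crop.png

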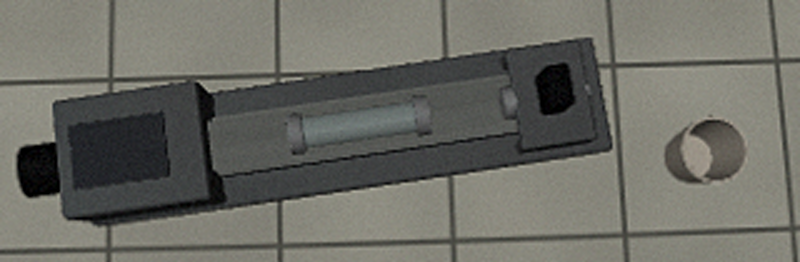

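The crop confirms it: clear tube in the trough, pusher nose facing it, track yaw about 6.8°. I'll grasp across the track with tool yaw at about 96.8°, so releasing puts no force along the track.

Call:
{"api": "carry_out", "payload": {
  "rows": [3.7, -4.9, 0.4, 0, 0, -0.147, -1, 3.7, -4.9, 0.4, 0, 0, -0.147, -1, 3.7, -4.9, 0, 0, 0, -0.147, -1, 3.7, -4.9, 0, 0, 0, -0.147, -1, 3.7, -4.9, 0, 0, 0, -0.147, -1, 3.7, -4.9, 0, 0, 0, -0.147, -1, 3.7, -4.9, 0, 0, 0, -0.147, -1, 3.7, -4.9, 0, 0, 0, -0.147, -1]
}}

```text
clock: 2.0
position: [0.4821, 0.2555, 0.2249]
eef_rot: [180.0, -0.0, 96.4]
ft_force: [0.6, 1.3, -0.2]
gripper_width: 0.0939
finger_force: 0.0
```

Call:
{"api": "carry_out", "payload": {
  "rows": [0.9, -6, 0, 0, 0, 0, -1, 0.9, -6, 0, 0, 0, 0, -1, 0.9, -6, 0, 0, 0, 0, -1, 0.9, -6, 0, 0, 0, 0, -1, 0.9, -6, 0, 0, 0, 0, -1, 0.9, -6, 0, 0, 0, 0, -1, 0.9, -6, 0, 0, 0, 0, -1, 0.5, -5.9, 0, 0, 0, 0, -1]
}}

```text
clock: 3.0
position: [0.5495, -0.2237, 0.2247]
eef_rot: [180.0, 0.0, 96.7]
ft_force: [0.8, 1.0, -0.1]
gripper_width: 0.0941
finger_force: 0.0
```

Call:
{"api": "carry_out", "payload": {
  "rows": [0, 0, -2, 0, 0, 0.007, -1, 0, 0, 0, 0, 0, 0, -1, 0, 0, 0, 0, 0, 0, -1]
}}

```text
clock: 3.38
position: [0.5495, -0.2212, 0.205]
eef_rot: [180.0, -0.0, 97.2]
ft_force: [-0.2, 0.1, 0.8]
gripper_width: 0.0941
finger_force: 0.0
```

Call:
{"api": "carry_out", "payload": {
  "rows": [0.1, -0.3, -2.4, 0, 0, -0.006, -1, 0, 0, -2.3, 0, 0, 0, -1, 0, 0, -2, 0, 0, 0, -1, 0, 0, -2, 0, 0, 0, -1, 0, 0, -1.5, 0, 0, 0, -1, 0, 0, -0.7, 0, 0, 0, -1, 0, 0, 0, 0, 0, 0, -1]
}}

```text
clock: 4.25
position: [0.55, -0.2251, 0.0952]
eef_rot: [-180.0, -0.0, 96.7]
ft_force: [-0.3, 0.2, 0.3]
gripper_width: 0.094
finger_force: 0.0
```

```bash
python3 - <<'E'
from h import *
im,d=ctrl.read_camera('side')
cv2.imwrite('pics/s2.png',cv2.resize(im[110:300,190:350],None,fx=3,fy=3,interpolation=cv2.INTER_CUBIC))
E
```

```text
(no output)
```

View pics/s2.png

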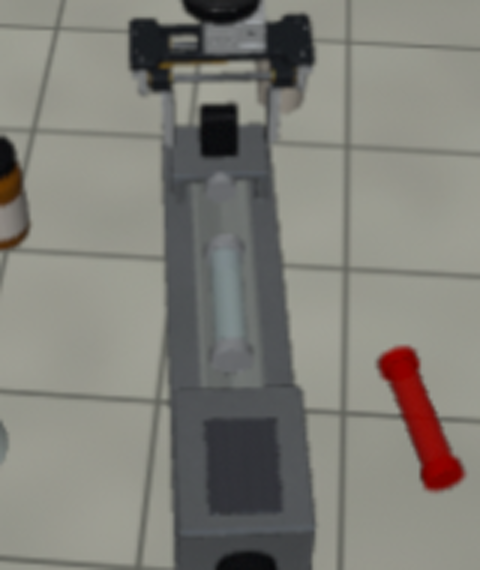

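The fingers straddle the grip (crop 218,130) left and right, and it sits centred between them. The beaker behind is clear. Closing now.

Call:
{"api": "carry_out", "payload": {
  "rows": [0, 0, 0, 0, 0, 0, 1, 0, 0, 0, 0, 0, 0, 1, 0, 0, 0, 0, 0, 0, 1, 0, 0, 0, 0, 0, 0, 1, 0, 0, 0, 0, 0, 0, 1, 0, 0, 0, 0, 0, 0, 1, 0, 0, 0, 0, 0, 0, 1, 0, 0, 0, 0, 0, 0, 1],
  "newtons": 40
}}

```text
clock: 5.3
position: [0.5515, -0.2247, 0.0956]
eef_rot: [179.9, 0.0, 96.8]
ft_force: [8.7, -0.4, -6.4]
gripper_width: 0.0395
finger_force: 40.0
```

Call:
{"api": "carry_out", "payload": {
  "rows": [0.11, -0.01, 0.06, 0, 0, 0, 1, -0.09, 0.75, 0, 0, 0, 0, 1, -0.09, 0.75, 0, 0, 0, 0, 1, -0.09, 0.75, 0, 0, 0, 0, 1, -0.09, 0.75, 0, 0, 0, 0, 1, -0.09, 0.75, 0, 0, 0, 0, 1, -0.09, 0.75, 0, 0, 0, 0, 1, -0.09, 0.75, 0, 0, 0, 0, 1]
}}

```text
clock: 6.3
position: [0.5454, -0.1726, 0.0956]
eef_rot: [180.0, 0.1, 96.8]
ft_force: [8.5, -4.4, -16.8]
gripper_width: 0.0398
finger_force: 40.0
```

Call:
{"api": "carry_out", "payload": {
  "rows": [-0.06, 0.5, 0, 0, 0, 0, 1, -0.036, 0.3, 0, 0, 0, 0, 1, -0.036, 0.3, 0, 0, 0, 0, 1, -0.036, 0.3, 0, 0, 0, 0, 1, -0.036, 0.3, 0, 0, 0, 0, 1, -0.036, 0.3, 0, 0, 0, 0, 1, -0.036, 0.3, 0, 0, 0, 0, 1, -0.036, 0.3, 0, 0, 0, 0, 1]
}}

```text
clock: 7.3
position: [0.5423, -0.147, 0.0957]
eef_rot: [180.0, 0.1, 96.7]
ft_force: [8.7, -5.5, -17.9]
gripper_width: 0.0398
finger_force: 40.0
```

Call:
{"api": "carry_out", "payload": {
  "rows": [-0.06, 0.5, 0, 0, 0, 0, 1, -0.06, 0.5, 0, 0, 0, 0, 1, -0.06, 0.5, 0, 0, 0, 0, 1, -0.06, 0.5, 0, 0, 0, 0, 1, -0.06, 0.5, 0, 0, 0, 0, 1, -0.06, 0.5, 0, 0, 0, 0, 1, -0.06, 0.5, 0, 0, 0, 0, 1, -0.06, 0.5, 0, 0, 0, 0, 1]
}}

```text
clock: 8.3
position: [0.5375, -0.1071, 0.0956]
eef_rot: [180.0, 0.1, 96.7]
ft_force: [10.6, -5.4, -18.8]
gripper_width: 0.0394
finger_force: 40.0
```

Call:
{"api": "carry_out", "payload": {
  "rows": [0.09, 0.5, -0.05, 0, 0, 0, 1, 0.04, 0.5, -0.05, 0, 0, 0, 1, -0.06, 0.5, 0, 0, 0, 0, 1, -0.06, 0.5, 0, 0, 0, 0, 1, -0.06, 0.5, 0, 0, 0, 0, 1, -0.06, 0.5, 0, 0, 0, 0, 1, -0.036, 0.3, 0, 0, 0, 0, 1, -0.036, 0.3, 0, 0, 0, 0, 1]
}}

```text
clock: 9.3
position: [0.5335, -0.0723, 0.0954]
eef_rot: [-179.9, 0.0, 96.7]
ft_force: [-15.9, -10.1, 19.8]
gripper_width: 0.0396
finger_force: 40.0
```

Call:
{"api": "carry_out", "payload": {
  "rows": [-0.024, 0.2, 0, 0, 0, 0, 1, -0.024, 0.2, 0, 0, 0, 0, 1, -0.024, 0.2, 0, 0, 0, 0, 1, -0.024, 0.2, 0, 0, 0, 0, 1, -0.024, 0.2, 0, 0, 0, 0, 1]
}}

```text
clock: 9.93
position: [0.5323, -0.0624, 0.0954]
eef_rot: [-179.9, 0.0, 96.7]
ft_force: [-15.8, -9.0, 19.8]
gripper_width: 0.0395
finger_force: 40.0
```

Call:
{"api": "carry_out", "payload": {
  "rows": [-0.13, 0.15, 0.05, 0, 0, 0, 1, -0.068, 0.15, 0, 0, 0, 0, 1, -0.018, 0.15, 0, 0, 0, 0, 1, -0.018, 0.15, 0, 0, 0, 0, 1, -0.018, 0.15, 0, 0, 0, 0, 1, -0.018, 0.15, 0, 0, 0, 0, 1, -0.018, 0.15, 0, 0, 0, 0, 1]
}}

```text
clock: 10.8
position: [0.5309, -0.0511, 0.0955]
eef_rot: [-180.0, 0.1, 96.7]
ft_force: [1.2, -7.0, -2.6]
gripper_width: 0.0396
finger_force: 40.0
```

Call:
{"api": "carry_out", "payload": {
  "rows": [-0.018, 0.15, 0, 0, 0, 0, 1, -0.018, 0.15, 0, 0, 0, 0, 1, -0.018, 0.15, 0, 0, 0, 0, 1]
}}

```text
clock: 11.18
position: [0.5303, -0.0466, 0.0955]
eef_rot: [-180.0, 0.1, 96.7]
ft_force: [1.1, -6.5, -2.9]
gripper_width: 0.0397
finger_force: 40.0
```

Call:
{"api": "carry_out", "payload": {
  "rows": [-0.018, 0.15, 0, 0, 0, 0, 1, -0.018, 0.15, 0, 0, 0, 0, 1]
}}

```text
clock: 11.42
position: [0.53, -0.0436, 0.0955]
eef_rot: [-180.0, 0.1, 96.7]
ft_force: [1.6, -7.0, -2.0]
gripper_width: 0.0397
finger_force: 40.0
```

Call:
{"api": "carry_out", "payload": {
  "rows": [-0.018, 0.15, 0, 0, 0, 0, 1, -0.018, 0.15, 0, 0, 0, 0, 1, -0.018, 0.15, 0, 0, 0, 0, 1]
}}

```text
clock: 11.8
position: [0.5295, -0.0391, 0.0955]
eef_rot: [-180.0, 0.1, 96.7]
ft_force: [0.2, -6.9, -1.9]
gripper_width: 0.0398
finger_force: 40.0
```

Call:
{"api": "carry_out", "payload": {
  "rows": [-0.018, 0.15, 0, 0, 0, 0, 1, -0.018, 0.15, 0, 0, 0, 0, 1, -0.018, 0.15, 0, 0, 0, 0, 1]
}}

```text
clock: 12.18
position: [0.5289, -0.0346, 0.0955]
eef_rot: [-180.0, 0.1, 96.7]
ft_force: [1.3, -6.5, -2.7]
gripper_width: 0.0394
finger_force: 40.0
```

Call:
{"api": "carry_out", "payload": {
  "rows": [-0.018, 0.15, 0, 0, 0, 0, 1, -0.018, 0.15, 0, 0, 0, 0, 1, -0.018, 0.15, 0, 0, 0, 0, 1]
}}

```text
clock: 12.55
position: [0.5283, -0.0301, 0.0955]
eef_rot: [-180.0, 0.1, 96.7]
ft_force: [1.0, -6.4, -1.8]
gripper_width: 0.04
finger_force: 40.0
```

Call:
{"api": "carry_out", "payload": {
  "rows": [-0.018, 0.15, 0, 0, 0, 0, 1, -0.018, 0.15, 0, 0, 0, 0, 1, -0.018, 0.15, 0, 0, 0, 0, 1]
}}

```text
clock: 12.92
position: [0.5279, -0.0257, 0.0955]
eef_rot: [-180.0, 0.1, 96.7]
ft_force: [2.0, -7.6, -4.1]
gripper_width: 0.0397
finger_force: 40.0
```

Call:
{"api": "carry_out", "payload": {
  "rows": [-0.018, 0.15, 0, 0, 0, 0, 1]
}}

```text
clock: 13.05
position: [0.5277, -0.0245, 0.0955]
eef_rot: [-180.0, 0.1, 96.7]
ft_force: [1.5, -9.1, -3.3]
gripper_width: 0.0397
finger_force: 40.0
```

Call:
{"api": "carry_out", "payload": {
  "rows": [-0.018, 0.15, 0, 0, 0, 0, 1]
}}

```text
clock: 13.18
position: [0.5275, -0.0232, 0.0955]
eef_rot: [-180.0, 0.1, 96.7]
ft_force: [1.9, -10.1, -4.5]
gripper_width: 0.04
finger_force: 40.0
```

Call:
{"api": "carry_out", "payload": {
  "rows": [-0.012, 0.1, 0, 0, 0, 0, 1]
}}

```text
clock: 13.3
position: [0.5275, -0.0224, 0.0956]
eef_rot: [-180.0, 0.1, 96.7]
ft_force: [2.8, -12.6, -4.2]
gripper_width: 0.0396
finger_force: 40.0
```

Call:
{"api": "carry_out", "payload": {
  "rows": [0, 0, 0, 0, 0, 0, 1, 0, 0, 0, 0, 0, 0, 1, 0, 0, 0, 0, 0, 0, 1]
}}

```text
clock: 13.68
position: [0.5274, -0.0223, 0.0955]
eef_rot: [-180.0, 0.1, 96.7]
ft_force: [2.7, -11.2, -4.7]
gripper_width: 0.0397
finger_force: 40.0
```

Call:
{"api": "carry_out", "payload": {
  "rows": [0, 0, 0, 0, 0, 0, -1, 0, 0, 0, 0, 0, 0, -1, 0, 0, 0, 0, 0, 0, -1, 0, 0, 0, 0, 0, 0, -1, 0, 0, 0, 0, 0, 0, -1, 0, 0, 0, 0, 0, 0, -1, 0, 0, 0, 0, 0, 0, -1, 0, 0, 0, 0, 0, 0, -1]
}}

```text
clock: 14.68
position: [0.5275, -0.0205, 0.0956]
eef_rot: [-180.0, -0.0, 96.8]
ft_force: [-0.7, 0.4, 0.4]
gripper_width: 0.0941
finger_force: 0.0
```

Call:
{"api": "carry_out", "payload": {
  "rows": [0, 0, 1, 0, 0, 0, -1, 0, 0, 2, 0, 0, 0, -1, 0, 0, 3, 0, 0, 0, -1, 0, 0, 3, 0, 0, 0, -1, 0, 0, 3, 0, 0, 0, -1, 0, -4, 1, 0, 0, 0, -1, 0, -4, 0, 0, 0, 0, -1, 0, -4, 0, 0, 0, 0, -1]
}}

```text
clock: 15.68
position: [0.5275, -0.1417, 0.2265]
eef_rot: [179.9, -0.0, 96.8]
ft_force: [0.3, 0.5, -0.1]
gripper_width: 0.094
finger_force: 0.0
```

Call:
{"api": "carry_out", "payload": {
  "rows": [0, -6, 0, 0, 0, 0, -1, 0, -6, 0, 0, 0, 0, -1, 0, -4, 0, 0, 0, 0, -1, 0, 0, 0, 0, 0, 0, -1, 0, 0, 0, 0, 0, 0, -1]
}}

```text
clock: 16.3
position: [0.5275, -0.3001, 0.2258]
eef_rot: [-180.0, -0.0, 96.7]
ft_force: [0.4, -0.2, 0.2]
gripper_width: 0.0944
finger_force: 0.0
```

```bash
python3 - <<'E'
from h import *
im,d=ctrl.read_camera('side')
rr,cc=np.nonzero(d>0); w=world('side',np.c_[cc,rr],d)
p=w[(w[:,0]>.48)&(w[:,0]<.57)&(w[:,1]>-.1)&(w[:,1]<.05)&(w[:,2]>.118)&(w[:,2]<.135)]
print(len(p),p.mean(0) if len(p) else 0)
cv2.imwrite('pics/s3.png',cv2.resize(im[110:310,180:380],None,fx=3,fy=3,interpolation=cv2.INTER_CUBIC))
E
```

```text
113 [ 0.52703078 -0.0195048   0.12511228]
```

View pics/s3.png

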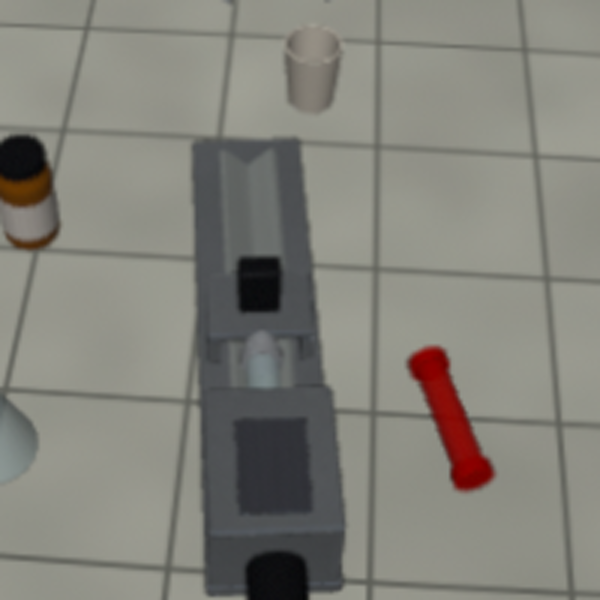

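The tube's rear collar sits against the nose (crop 262,350) and the rest is inside the hood. The pusher stayed where I left it, and the beaker, jar and flask look undisturbed. Handing in.

```bash
python3 -c "
from station import ctrl
print(ctrl.sign_off())"
```

```text
the job is handed in; nothing more can be done
None
```

I slid the pusher until the tube met the hidden pad at roughly 4.5–5 N (estimated from the wrist force), let go with the tube staying in place, moved the arm clear and handed the job in; no verdict was returned.

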